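# Put the saw set-up kit back in its fitted trays

### The arm

A 6-joint arm with a two-finger parallel gripper is mounted at the origin on a cart in front of the work surface, level with it; the furniture and walls round the work are solid. World frame = base frame: x ahead of the robot, y to its left, z up, the work surface at z = 0. Lengths are in mm, angles in degrees, forces in N, time in s.
With the tool pointing down it reaches from about 300 to 850 mm from the base axis. Payload 4.2 kg.
Tool frame: the origin (TCP) lies at the very end of the fingers, on their centre line; the grasp point (between the pads) lies 19 mm behind it (env.tcp_to_grasp is the distance from the TCP to the grasp point, in mm); z points along the fingers, y is the line along which they close (so a half turn about z gives the same grasp; the last joint's range is limited). The gripper opens to 91 mm and grips with 3 to 60 N. Pads are 32 mm wide; open, the fingers measure 118 mm over their backs; the gripper's body (76 mm by 178 mm) begins 60 mm behind the grasp point.
Start: joints at [-70.989, 18.312, 89.639, -0, 72.044, -1.146], TCP at [198.142, -539.799, 213.976] pointing down, gripper open.
Joint ranges: [-177.97, 177.97], [-48.28, 115.42], [12.27, 149.76], [-77.06, 257.06], [2.81, 150.46], [-146.56, 146.56]. Speed limits (degrees/s): [147.25, 147.25, 180, 180, 180, 180].

### API

Orientations are given as [roll, pitch, yaw] about the fixed x, y, z axes, in that order (R = Rz(yaw) Ry(pitch) Rx(roll)).
In Python, from workcell import env gives the robot as it stands.
- The arm moves only by the tool move_arm, never from a script. Its argument "plan" is a list of rows, each a list of 3 entries, a list of its own where there are three numbers: the shift along the world's x, y, z in cm, then the turn about the world's z in degrees, then the closure, from 0 (fully open) to 1 (shut). In form: [[[x, y, z], turn, claw], ...]. A call has 1 to 5 rows; each row shifts and turns the commanded pose from where the row before left it; what a row does not reach is not made up. A row lasts 1/10 s, in which the tool goes at most 50 mm and 8.59 degrees, less where a joint would pass 70% of its speed; a pose out of reach is approached as far as the arm can. A call is refused whole if a number of a shift passes 5 or a number of a turn 8.59, either way. A call with a gripper value outside its range is refused whole. The fingers move at their own pace and stop on an object; "squeeze" is the grip in N (left out, the last holds). Time passes only in rows, so rows that do not move let the fingers close. It gives the time, the measured TCP pose, the force, the opening and the grip force at its end, in the units of the state.
- env.state(): the state, without advancing time (a new reading comes with each control period).
- env.grab_frame(name): name is "scene" or "top" or "wrist"; returns a dict with "frame" (480x640x3 uint8, red, green, blue), "z_map" (480x640 float32, mm along the optical axis (not along the pixel's ray), 0 where there is no reading), "fovy" (degrees; the focal length in pixels is half the picture's height over the tangent of half this angle, whatever the lens; pixels are square), "cx", "cy" (the principal point, pixels), "D" ([k1, k2, p1, p2, k3] as OpenCV has them; the pictures are not rectified), "position" and "orientation" of the camera in the world. Camera axes: x right, y down, z forward; pixel columns grow to the right and rows downward; lengths in mm; the calibration is good to about 2 mm. A picture is of the moment at which its call begins.
- env.job_done(): hands the job in; it is judged then, once.
Trained networks look in a picture, given as the dict that the camera call returned (one of the last four; its "shot" number tells which), for a name from the list of things; names that differ only in an ending like _2 or _b are one class to them, and where a whole thing is asked for, a point or a joint stands for the part that bears it (a point fixed in the world has none). Each returns a list of dicts, best first, with "score" (0 to 1); they miss things now and then, are a little off and sometimes report something else, mostly with a low value. They report only what shows in the picture. A call takes as long as a camera call. They do not tell look-alikes from the thing itself.
- env.search_frame(picture, label): "point" ([column, row] in pixels, amid what is visible of it).
- env.landmark_of(picture, label): "point" ([column, row] in pixels: a listed point, or the origin of a listed thing).
The state is a dict: "time_s": time; "qpos": joint angles; "qvel": joint speeds; "effort": joint torques, N m; "ee_pos": TCP position; "ee_rot": TCP orientation; "force": force on the tool from outside, world axes, zero at the start; "torque": the same for the moment, N m; "gripper_width": finger opening in mm; "gripper_force": force on a finger pad.
Only numpy, scipy, OpenCV 4.12 (cv2) and the standard library are available. Lean on these libraries where they do the work, as an engineer would, in place of code of your own. Each camera call takes 0.05 s, during which the arm holds its last target. There are 200 camera calls.

### The job

Put the saw's set-up kit away: lay the long set-up block, the wedge, the short stop block and the steel nut each flat inside the recess of the tray that fits it: the longest rectangle for the set-up block, the narrowest for the wedge, the shortest for the stop block and the hexagon for the nut; any order will do. Leave the wrench and the sanding block where they lie.

Things in the scene. Friction and masses are not known exactly. Their poses are not given: they have to be found in the camera images.
- setup_block: loose plain planed wooden set-up block, rectangular, 45 (x) x 120 (y) x 25 (z) mm, about 80 g, lying flat at the start on the 6 mm plywood sheet at the robot's right. Origin: centre of its underside; y along its length, z up. Its place is block_tray
- wedge: loose hardwood wedge, 26 (x) x 100 (y) mm, its top sloping along y from 20 mm high at one end to a thin edge at the other; sides across x upright and parallel; about 30 g; lies flat at the start on the plywood sheet. Origin: centre of its underside; y along its length, z up. Its place is wedge_tray, either end first
- arbor_nut: loose grey steel hexagon nut, 12 mm high, 22 mm across flats (two flats face its +y and -y), 26 mm across corners (along x), about 45 g; lies flat at the start on the plywood sheet. Origin: centre of its underside; z up. Its place is nut_tray, turned any way
- stop_block: loose short thick grey weathered wooden stop block, 36 (x) x 55 (y) x 36 (z) mm, about 40 g; stands flat at the start on the plywood sheet. Origin: centre of its underside; y along its length, z up. Its place is stop_tray, either end first
- block_tray: The longest and widest of three rectangular wooden trays, fixed, 82 x 158 mm outside; open recess 60 mm wide (x) by 136 mm long (y), dark floor; 11 mm thick walls stand 7 mm above the floor, with a 44 mm wide gap down to the floor (thumb notch) mid-way along each long side. Origin: centre of the underside, at z = 0; recess floor 6 mm above it; z up
- wedge_tray: The narrowest of three rectangular wooden trays, fixed, 63 x 138 mm outside; open recess 41 mm wide (x) by 116 mm long (y), dark floor; 11 mm thick walls stand 5 mm above the floor, with a 44 mm wide gap down to the floor (thumb notch) mid-way along each long side. Origin: centre of the underside, at z = 0; recess floor 6 mm above it; z up
- nut_tray: fixed square wooden pad 70 x 70 mm with a raised hexagonal rim: the hexagon is 38 mm across flats inside, rim 7 mm wide, 4 mm above the dark recess floor. Origin: centre of the underside, on the table top (z = 0); recess floor 6 mm above it; z up
- stop_tray: The shortest of three rectangular wooden trays, fixed, 73 x 93 mm outside; open recess 51 mm wide (x) by 71 mm long (y), dark floor; 11 mm thick walls stand 7 mm above the floor, with a 44 mm wide gap down to the floor (thumb notch) mid-way along each long side. Origin: centre of the underside, at z = 0; recess floor 6 mm above it; z up
- arbor_wrench: bystander: loose flat steel wrench, 48 (x) x 231 (y) x 6 mm, lying on the table between the plywood sheet and the trays; not to be moved. Origin: centre of its underside
- sanding_block: bystander: loose sanding block, a worn block on reddish abrasive paper, 37 (x) x 87 (y) x 24 mm, on the table between the plywood sheet and the trays, behind the wrench; not to be moved. Origin: centre of its underside
There are look-alikes about, which are no part of the job. Leave any blue look-alike of the wedge_tray alone.

How it is judged:
By the outcome, as a careful person would: the job done as asked, in the order asked, and still so for the second after the job is handed in, with the robot touching nothing.
It also fails if it takes over 104 s, if anything falls off the work surface, if the arm or the gripper's body presses on something with over 40 N, if the wrist force passes 120 N, or if a joint passes its speed limit or range.

## Working session

There is one attempt and no reset: what is moved stays moved. The work goes in short steps, Python scripts to look and compute and a tool call to move; the robot and the scene stay as the last step left them, time stands still between calls to the robot, and variables do not carry over. Pictures are saved under pics/ and viewed, at most 14 in all, crops included, and the job is handed in when it is done.

Besides the shell and the picture viewer there is one more tool, called by a JSON object that holds its "name" and its "arguments", one argument or row to a line. move_arm: Moves the arm, as the interface text tells. Its arguments: {"type":"object","properties":{"plan":{"type":"array","items":{"type":"array"}},"squeeze":{"type":"number"}},"required":["plan"]}

```bash
ls; mkdir -p pics; cat > h.py <<'E'
import numpy as np, cv2, json
from workcell import env
from scipy.spatial.transform import Rotation as R
def cam(p):
    f=240/np.tan(np.radians(p["fovy"])/2)
    K=np.array([[f,0,p["cx"]],[0,f,p["cy"]],[0,0,1]])
    o=np.array(p["orientation"],float)
    Rm=o if o.shape==(3,3) else R.from_euler('xyz',o,degrees=True).as_matrix()
    return K,np.array(p["D"],float),Rm,np.array(p["position"],float)
def ray(p,pts):
    K,D,Rm,t=cam(p)
    u=cv2.undistortPoints(np.array(pts,float).reshape(-1,1,2),K,D).reshape(-1,2)
    return np.c_[u,np.ones(len(u))]@Rm.T,t
def at_z(p,pts,z):
    d,t=ray(p,pts); return t+d*((z-t[2])/d[:,2])[:,None]
def cloud(p):
    c,r=np.meshgrid(np.arange(640),np.arange(480))
    d,t=ray(p,np.c_[c.ravel(),r.ravel()])
    P=t+d*p["z_map"].reshape(-1,1); P[p["z_map"].ravel()==0]=np.nan
    return P.reshape(480,640,3)
def save(p,name): cv2.imwrite(f"pics/{name}.png",p["frame"][:,:,::-1])
E
python3 - <<'E'
from h import *
print(env.state())
for n in ["scene","top"]:
    p=env.grab_frame(n); save(p,n)
    print(n,p["fovy"],p["cx"],p["cy"],p["D"],p["position"],p["orientation"])
    P=cloud(p)
    for l in ["setup_block","wedge","arbor_nut","stop_block","block_tray","wedge_tray","nut_tray","stop_tray","arbor_wrench","sanding_block"]:
        for d in env.search_frame(p,l)[:3]:
            c,r=map(int,map(round,d["point"])); print(l,round(d["score"],2),(c,r),P[r,c].round())
E
```

```text
pics
{'time_s': 0.0, 'qpos': array([-7.09914047e+01,  1.83498387e+01,  8.97061851e+01, -1.34914784e-03,
        7.20446445e+01, -1.14541346e+00]), 'qvel': array([-0.04758558, -0.0819493 ,  0.0860244 ,  0.05722733, -0.062211  ,
        0.07029212]), 'effort': array([ 3.62387895e-03, -4.12453830e+01, -2.31973958e+01,  7.27937277e-02,
        4.54470597e-02, -1.46003422e-04]), 'ee_pos': array([ 197.94494051, -539.30941692,  213.13985813]), 'ee_rot': array([-1.79899326e+02, -7.29896107e-04,  2.01544252e+01]), 'force': array([-1.14427784, -0.16685646,  0.18363328]), 'torque': array([0.02139232, 0.07123861, 0.00952235]), 'gripper_force': 0.0, 'gripper_width': 91.22417310533433}
scene 42.68431555345757 326.05644216061927 235.79489014902254 [-0.13428859  0.          0.          0.          0.        ] [-122.0552968  1086.85066552  846.16416342] [-122.36405387   -0.6920303  -148.03084892]
setup_block 0.57 (408, 220) [ 417. -201.   24.]
setup_block 0.29 (358, 204) [ 570. -205.   24.]
wedge 0.64 (360, 204) [ 566. -210.   22.]
arbor_nut 0.58 (375, 183) [ 598. -358.   13.]
stop_block 0.9 (430, 19
[... 381 characters left out ...]
9107153676 [-0.04671347  0.          0.          0.          0.        ] [ 523.60783196  -25.11891197 1079.66267318] [-177.81312446   -1.61150529  -88.66967279]
setup_block 0.72 (402, 310) [ 421. -229.   32.]
wedge 0.8 (400, 236) [ 581. -224.   21.]
arbor_nut 0.56 (466, 228) [ 603. -373.   16.]
arbor_nut 0.42 (301, 290) [457. -10.   4.]
stop_block 0.79 (462, 308) [ 428. -358.   39.]
block_tray 0.91 (283, 201) [653.  35.   3.]
wedge_tray 0.97 (299, 290) [457.  -6.   5.]
wedge_tray 0.57 (180, 165) [728. 266.   4.]
nut_tray 0.58 (250, 291) [453. 102.   6.]
stop_tray 0.6 (166, 287) [457. 286.   7.]
arbor_wrench 0.72 (348, 299) [ 440. -114.    8.]
sanding_block 0.61 (345, 210) [ 635. -102.   25.]
```

View pics/top.png

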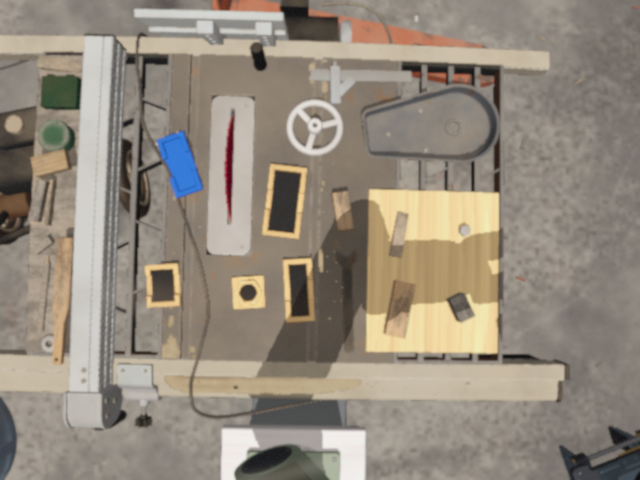

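View pics/scene.png

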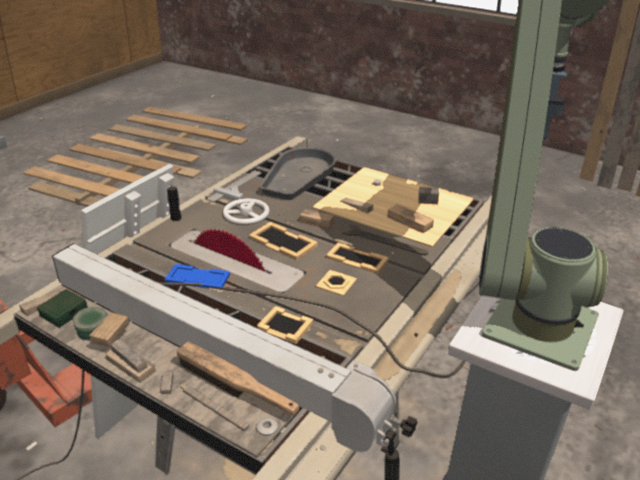

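{"name": "move_arm", "arguments": {
  "plan": [
    [[3,2.5,2],0,0],
    [[3,2.5,2],0,0],
    [[3,2.5,2],0,0],
    [[3,2.5,2],0,0],
    [[3,2.5,2],0,0]
  ],
  "squeeze": 20
}}

```text
time_s: 1.6
ee_pos: [349.1, -413.6, 315.0]
ee_rot: [180.0, -0.0, 20.1]
force: [-0.2, -1.0, -0.6]
gripper_width: 91.6
gripper_force: 0.0
```

{"name": "move_arm", "arguments": {
  "plan": [
    [[3,2.5,2],0,0],
    [[3,2.5,2],0,0],
    [[3,2.5,0],0,0],
    [[3,2.5,0],0,0],
    [[0,0,0],0,0]
  ]
}}

```text
time_s: 2.1
ee_pos: [471.1, -311.9, 353.7]
ee_rot: [-179.9, -0.1, 20.5]
force: [-0.2, 0.3, -0.7]
gripper_width: 90.8
gripper_force: 0.0
```

```bash
cat >> h.py <<'E'
L=["setup_block","wedge","arbor_nut","stop_block","block_tray","wedge_tray","nut_tray","stop_tray","arbor_wrench","sanding_block"]
def look(n,name=None,labels=L):
    p=env.grab_frame(n); P=cloud(p)
    if name: save(p,name); np.savez(f"pics/{name}.npz",P=P,frame=p["frame"])
    for l in labels:
        for d in env.search_frame(p,l)[:2]:
            c,r=map(int,map(round,d["point"]))
            if 0<=c<640 and 0<=r<480: print(n,l,round(d["score"],2),(c,r),P[r,c].round(1))
    return p,P
E
python3 - <<'E'
from h import *
s=env.state(); print(s["time_s"],s["ee_pos"],s["ee_rot"],s["qpos"])
p,P=look("wrist","w1"); print(p["position"],p["orientation"],p["fovy"],p["D"])
E
```

```text
2.1 [ 471.13925492 -311.86831509  353.67369578] [-1.79946697e+02 -1.02518404e-01  2.04628295e+01] [-34.73673171  14.45467363  75.38482932   0.11460372  90.14575672
  34.80069738]
wrist setup_block 0.71 (252, 209) [ 420.6 -225.6   31.6]
wrist wedge 0.8 (291, 85) [ 583.6 -220.9   18. ]
wrist wedge 0.51 (107, 12) [591.6  31.2   7.6]
wrist arbor_nut 0.63 (400, 120) [ 592.4 -364.5   17.1]
wrist arbor_nut 0.22 (107, 11) [592.8  32.2   6.6]
wrist stop_block 0.92 (350, 239) [ 429.8 -358.1   41. ]
wrist block_tray 0.6 (108, 12) [592.3  31.8   4.5]
wrist wedge_tray 0.81 (106, 125) [454.7  -2.5   6.3]
wrist wedge_tray 0.7 (210, 24) [ 616.5 -106.1   25.2]
wrist nut_tray 0.64 (30, 102) [449.5 108.2   7. ]
wrist nut_tray 0.29 (181, 154) [ 452.1 -109.4    4.9]
wrist arbor_wrench 0.72 (181, 151) [ 456.2 -109.     6.7]
wrist arbor_wrench 0.31 (403, 119) [ 594.7 -367.4   18.1]
wrist sanding_block 0.7 (209, 21) [ 619.7 -103.3   23.4]
[ 537.64667567 -285.83381885  524.61460182] [ 1.65281566e+02  1.36334132e-01 -6.95229304e+01] 63.839457278848364 [-0.07482001  0.          0.          0.          0.        ]
```

View pics/w1.png

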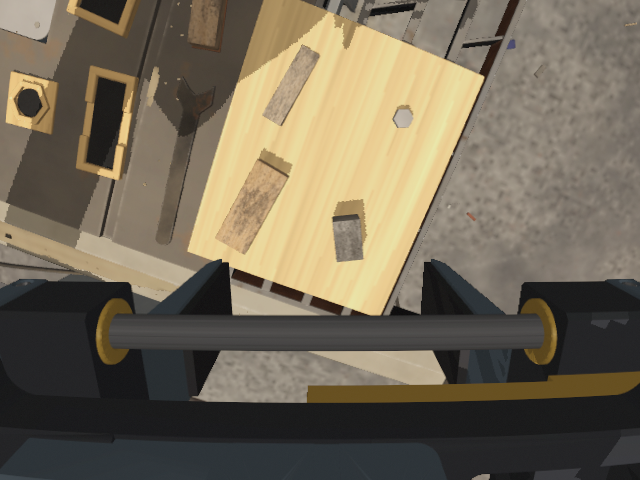

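```bash
cat >> h.py <<'E'
def comp(mask,c,r,rad=12):
    n,lab=cv2.connectedComponents(mask.astype(np.uint8))
    w=lab[max(0,r-rad):r+rad,max(0,c-rad):c+rad]; w=w[w>0]
    return lab==np.bincount(w).argmax() if len(w) else None
def rect(p,m,z):
    r,c=np.nonzero(m); Q=at_z(p,np.c_[c,r],z)[:,:2]
    (x,y),(a,b),t=cv2.minAreaRect(Q.astype(np.float32))
    if a>b: a,b,t=b,a,t-90   # t = direction of short side; long = t+90
    return np.round([x,y,a,b,(t+90)%180],1)
E
python3 - <<'E'
from h import *
for cn in ["wrist","top"]:
    p=env.grab_frame(cn); P=cloud(p); Z=cv2.medianBlur(np.nan_to_num(P[:,:,2]).astype(np.float32),5)
    hsv=cv2.cvtColor(p["frame"],cv2.COLOR_RGB2HSV)
    # plywood level & table level
    K,D,Rm,t=cam(p)
    X,Y=P[:,:,0],P[:,:,1]
    for nm,(a,b,c,d) in dict(ply=(480,540,-320,-270),table=(520,560,-40,10),table2=(520,560,80,120)).items():
        m=(X>a)&(X<b)&(Y>c)&(Y<d); print(cn,nm,m.sum(),np.median(P[m][:,2]).round(1),P[m][:,2].std().round(1))
    for l,z in dict(setup_block=31,wedge=16,arbor_nut=18,stop_block=42).items():
        ds=env.search_frame(p,l)[:1]
        if not ds: continue
        c,r=map(int,ds[0]["point"])
        m=comp((Z>(11 if z<30 else 18))&(Z<60),c,r)
        if m is None: print(l,"none");continue
        print(cn,l,(c,r),hsv[r,c],m.sum(),"ztop",np.percentile(P[m][:,2],[25,50,90]).round(1),rect(p,m,z))
    for l,z in dict(block_tray=13,wedge_tray=11,nut_tray=6,stop_tray=13).items():
        for d in env.search_frame(p,l)[:2]:
            c,r=map(int,d["point"])
            dark=comp(hsv[:,:,2]<35,c,r)
            if dark is None: continue
            print(cn,l,round(d["score"],2),(c,r),"floor",dark.sum(),np.median(P[dark][:,2]).round(1),rect(p,dark,6))
E
```

```text
wrist ply 33826 470.4 102.1
wrist table 1253 0.1 6.5
wrist table2 827 0.5 1.2
wrist setup_block (249, 205) [ 16  96 160] 3249 ztop [nan nan nan] [ 421.5 -223.4   46.   121.8  169.8]
wrist wedge (288, 81) [ 16  67 193] 1695 ztop [nan nan nan] [ 581.7 -220.4   28.1   96.1  168.6]
wrist arbor_nut (401, 115) [ 17  31 190] 274 ztop [nan nan nan] [ 595.5 -366.2   20.8   23.1  110.7]
wrist stop_block (345, 232) [ 16  42 144] 1224 ztop [nan nan nan] [ 429.1 -354.3   35.8   59.3   26.5]
wrist block_tray 0.6 (104, 15) floor 551 nan [589.3  38.3  24.2  59.4 106.5]
wrist wedge_tray 0.57 (104, 120) floor 2102 nan [456.3  -1.4  39.2 113.    4.5]
wrist nut_tray 0.68 (26, 104) floor 13 6.2 [448.1  93.9   2.3   9.9 179.2]
top ply 3600 585.9 241.2
top table 402 -0.9 7.0
top table2 298 -0.8 2.0
top setup_block (398, 310) [ 15  87 168] 1194 ztop [nan nan nan] [ 422.4 -224.8   47.3  119.8  170. ]
top wedge (401, 235) [ 16  61 192] 459 ztop [nan nan nan] [ 581.  -221.7   28.4   88.3  171.4]
top arbor_nut (465, 227) [ 17  24 188] 87 ztop [16.  17.8 20.5] [ 597.6 -367.9   20.4   22.4  135.7]
top stop_block (459, 304) [ 17  34 120] 292 ztop [nan nan nan] [ 429.4 -345.8   39.    62.6  178.7]
top block_tray 0.93 (280, 201) floor 660 nan [639.9  32.6  47.7  98.9 174.7]
top wedge_tray 0.83 (300, 290) floor 202 nan [488.1  -1.5  28.6  44.    1.4]
top nut_tray 0.75 (282, 199) floor 660 nan [639.9  32.6  47.7  98.9 174.7]
```

{"name": "move_arm", "arguments": {
  "plan": [
    [[-1.2,2.2,-2.5],-7.6,0],
    [[-1.2,2.2,-2.5],-7.6,0],
    [[-1.2,2.2,-2.5],-7.6,0],
    [[-1.2,2.2,-2.5],-7.6,0],
    [[0,0,0],0,0]
  ]
}}

```text
time_s: 4.05
ee_pos: [416.0, -223.2, 250.4]
ee_rot: [-179.8, 0.5, -10.2]
force: [0.8, -1.3, 0.3]
gripper_width: 91.4
gripper_force: 0.0
```

```bash
cat > obj.py <<'E'
from h import *
import sys
def objs(cn,labels=("setup_block","wedge","arbor_nut","stop_block"),name=None):
    p=env.grab_frame(cn); P=cloud(p); Z=cv2.medianBlur(np.nan_to_num(P[:,:,2]).astype(np.float32),5)
    if name: save(p,name)
    T=dict(setup_block=31,wedge=16,arbor_nut=18,stop_block=42)
    for l in labels:
        ds=env.search_frame(p,l)[:1]
        if not ds: print(l,"missed");continue
        c,r=map(int,ds[0]["point"]); z=T[l]
        m=comp((Z>(11 if l in("wedge","arbor_nut") else z-5))&(Z<z+5),c,r)
        if m is None: print(l,"none",(c,r));continue
        print(cn,l,(c,r),m.sum(),"z",np.nanpercentile(P[m][:,2],[10,50,90]).round(1),rect(p,m,z))
    return p,P
E
python3 - <<'E'
from obj import *
objs("wrist"); objs("top")
for i in range(2): env.grab_frame("top"); s=env.state(); print(s["time_s"],s["ee_pos"],s["ee_rot"])
E
```

```text
wrist setup_block (325, 202) 5028 z [30. 31. 32.] [ 420.7 -222.4   44.9  119.1  169.8]
wrist wedge (292, 43) 1596 z [13.2 16.7 20.3] [ 581.  -220.2   26.6   73.6  169.3]
wrist arbor_nut (439, 3) 220 z [15.4 17.8 18.9] [ 588.  -365.1   10.    22.3   81.4]
wrist stop_block (458, 173) 2049 z [40.7 41.8 42.8] [ 427.4 -355.4   36.7   55.8   26.3]
top setup_block (404, 290) 317 z [27.5 30.4 33.2] [ 464.7 -234.    34.7   50.8   83.7]
top wedge (403, 235) 332 z [12.  16.5 20.8] [ 588.4 -223.7   26.6   72.9  171.4]
arbor_nut missed
top stop_block (461, 301) 245 z [38.4 41.  43.6] [ 438.2 -350.4   34.2   42.3  125.1]
4.6 [ 420.40188827 -227.17404044  254.19279409] [ 1.79983774e+02 -2.63055875e-02 -1.02556195e+01]
4.65 [ 420.3090649  -227.0660447   254.10115371] [ 1.79986935e+02 -1.41261465e-02 -1.02505525e+01]
```

{"name": "move_arm", "arguments": {
  "plan": [
    [[0.1,0.4,-4.5],0,0],
    [[0,0,-4.5],0,0],
    [[0,0,-4.5],0,0],
    [[0,0,-4.5],0,0],
    [[0,0,-3],0,0]
  ]
}}

```text
time_s: 5.15
ee_pos: [419.8, -222.1, 41.4]
ee_rot: [-179.9, 0.2, -10.2]
force: [0.0, -0.4, 0.5]
gripper_width: 91.2
gripper_force: 0.0
```

{"name": "move_arm", "arguments": {
  "plan": [
    [[0,0,-2],0,0],
    [[0,0,-1.2],0,0],
    [[0,0,-0.2],0,0],
    [[0,0,0],0,0],
    [[0,0,0],0,1]
  ]
}}

```text
time_s: 5.65
ee_pos: [421.8, -223.2, 10.7]
ee_rot: [180.0, -0.1, -10.2]
force: [0.2, -0.0, 0.9]
gripper_width: 85.7
gripper_force: 0.0
```

{"name": "move_arm", "arguments": {
  "plan": [
    [[0,0,0],0,1],
    [[0,0,0],0,1],
    [[0,0,0],0,1],
    [[0,0,0],0,1],
    [[0,0,0],0,1]
  ]
}}

```text
time_s: 6.15
ee_pos: [421.2, -222.9, 10.1]
ee_rot: [180.0, -0.0, -10.2]
force: [-0.3, -0.7, 0.3]
gripper_width: 45.9
gripper_force: 0.4
```

{"name": "move_arm", "arguments": {
  "plan": [
    [[0,0,0],0,1],
    [[0,0,1.0],0,1],
    [[0,0,4],0,1],
    [[0,0,4.5],0,1],
    [[0,0,4.5],0,1]
  ]
}}

```text
time_s: 6.65
ee_pos: [420.6, -222.5, 151.9]
ee_rot: [-180.0, 0.0, -10.2]
force: [0.8, -1.4, -1.3]
gripper_width: 45.1
gripper_force: 20.0
```

{"name": "move_arm", "arguments": {
  "plan": [
    [[0,0,4.0],0,1],
    [[1.3,4.05,2],0,1],
    [[1.3,4.05,2],0,1],
    [[1.3,4.05,2],0,1],
    [[1.3,4.05,2],0,1]
  ]
}}

```text
time_s: 7.15
ee_pos: [472.9, -59.2, 271.5]
ee_rot: [180.0, -0.0, -10.3]
force: [0.5, -0.0, -1.1]
gripper_width: 44.9
gripper_force: 20.0
```

{"name": "move_arm", "arguments": {
  "plan": [
    [[1.3,4.05,2],0,1],
    [[1.3,4.05,2],0,1],
    [[0,0,0],0,1],
    [[0,0,0],0,1],
    [[0,0,0],0,1]
  ]
}}

```text
time_s: 7.65
ee_pos: [498.2, 19.5, 309.4]
ee_rot: [179.9, 0.1, -10.3]
force: [-0.0, -0.4, -1.2]
gripper_width: 45.1
gripper_force: 20.0
```

```bash
python3 - <<'E'
from h import *
p,P=look("wrist","w2")
t,T=look("top","t2",L[4:])
s=env.state(); print(s["time_s"],s["ee_pos"],s["ee_rot"],s["gripper_width"])
E
```

```text
wrist setup_block 0.83 (324, 260) [521.2  17.3 331.1]
wrist setup_block 0.22 (433, 203) [ 466.7 -109.4    6.2]
wrist wedge 0.94 (512, 89) [ 586.1 -213.5   18.2]
wrist wedge 0.52 (433, 201) [ 469.  -109.9    5.2]
wrist arbor_nut 0.91 (629, 63) [ 595.8 -360.6   18. ]
wrist stop_block 0.59 (629, 201) [ 435.9 -339.1   42.7]
wrist stop_block 0.17 (433, 201) [ 469.  -109.9    5.2]
wrist block_tray 0.94 (289, 68) [653.3  36.1   6.2]
wrist wedge_tray 0.97 (90, 49) [722.6 263.5   5.2]
wrist nut_tray 0.69 (251, 239) [462.7 123.6  10.6]
wrist nut_tray 0.27 (288, 66) [655.8  36.9   5.7]
wrist stop_tray 0.96 (124, 256) [469.4 296.3   6.5]
wrist arbor_wrench 0.86 (434, 201) [ 468.9 -110.9    5.9]
wrist sanding_block 0.65 (404, 63) [633.1 -91.8  23.5]
top block_tray 0.88 (282, 200) [655.5  37.2   3.2]
top block_tray 0.54 (462, 307) [ 430.4 -356.8   44. ]
top wedge_tray 0.63 (181, 164) [729.2 262.2   9. ]
top stop_tray 0.76 (167, 283) [465.9 285.    4.3]
top arbor_wrench 0.84 (345, 298) [ 441.9 -107.4    4.7]
top sanding_block 0.61 (341, 210) [634.8 -93.2  21.2]
8.55 [499.14353612  20.25792121 309.94853569] [ 1.79993895e+02  2.08073600e-03 -1.02385255e+01] 44.664667791826396
```

View pics/w2.png

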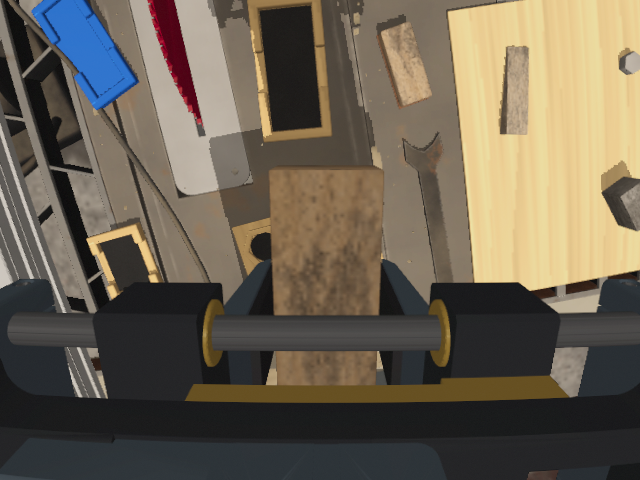

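```bash
cat > tray.py <<'E'
from h import *
S=dict(block_tray=(82,158,13),wedge_tray=(63,138,11),nut_tray=(70,70,6),stop_tray=(73,93,13))
def trays(cn,labels=S,name=None,guess={}):
    p=env.grab_frame(cn); P=cloud(p)
    if name: save(p,name)
    hsv=cv2.cvtColor(p["frame"],cv2.COLOR_RGB2HSV)
    h,s,v=[hsv[:,:,i].astype(int) for i in range(3)]
    for l in labels:
        a,b,z=S[l]
        for d in env.search_frame(p,l)[:2]:
            c,r=map(int,d["point"]); q=at_z(p,[[c,r]],z)[0]
            if h[max(0,r-60):r+60,max(0,c-60):c+60].size==0: continue
            near=np.hypot(P[:,:,0]-q[0],P[:,:,1]-q[1])<110
            m=near&(h>8)&(h<30)&(s>85)&(v>60)&(P[:,:,2]<22)
            m=cv2.morphologyEx(m.astype(np.uint8),cv2.MORPH_OPEN,np.ones((2,2)))
            m=comp(m,c,r,60)
            if m is None: print(cn,l,"none");continue
            k=np.nanpercentile(P[m][:,2],[10,50,90]).round(1)
            dk=near&(v<45)&(P[:,:,2]<12); dk=comp(dk,c,r,10); 
            print(cn,l,round(d["score"],2),(c,r),"wood",m.sum(),"z",k,rect(p,m,z),"want",a,b,"floor",None if dk is None else (np.nanmedian(P[dk][:,2]).round(1),rect(p,dk,6)))
    return p,P
E
python3 - <<'E'
from tray import *
p,P=trays("wrist"); trays("top")
X,Y,Z=[P[:,:,i] for i in range(3)]
m=(X>480)&(X<800)&(Y>100)&(Y<220); print("blade max z",np.nanpercentile(Z[m],[50,90,99,99.9]), "xr",np.nanmin(X[m&(Z>15)]),np.nanmin(Y[m&(Z>15)]))
E
```

```text
wrist block_tray 0.58 (290, 69) wood 4160 z [ 4.3 12.2 13.9] [650.2  33.5  82.6 159.3 174.8] want 82 158 floor (np.float64(6.1), array([651.7,  34.8,  57.7, 133.5, 174.6]))
wrist wedge_tray 0.67 (89, 47) wood 58 z [-0.6  0.4  1.7] [656.9 226.1   7.4  16.  159.1] want 63 138 floor None
wrist nut_tray 0.76 (251, 240) wood 1001 z [ 4.4  5.9 10.9] [450.6 118.   51.1  63.9   4.5] want 70 70 floor (np.float64(6.2), array([450.2, 115.5,  23.3,  34.7, 169.9]))
wrist nut_tray 0.57 (514, 93) wood 6352 z [4.4 5.6 6.7] [ 580.9 -289.2   60.6  202.1  179.7] want 70 70 floor None
wrist stop_tray 0.84 (124, 256) wood 1605 z [ 4.3  9.1 14.1] [464.  293.   80.   85.3   5.7] want 73 93 floor None
top block_tray 0.66 (283, 200) wood 1317 z [ 1.4 10.  14.5] [650.7  29.5  85.9 161.1 174.4] want 82 158 floor (np.float64(5.5), array([653.4,  32.2,  52. , 128.2, 174.7]))
top wedge_tray none
top nut_tray 0.49 (164, 284) wood 880 z [ 0.4  7.8 13.6] [460.4 291.7  75.9  97.    4.1] want 70 70 floor None
top stop_tray 0.96 (167, 283) wood 880 z [ 0.4  7.8 13.6] [460.8 289.6  75.4  96.4   4.1] want 73 93 floor None
blade max z [-0.23636746  6.95418592 64.4693158  70.81163126] xr 626.1695990846628 152.8189655778378
```

{"name": "move_arm", "arguments": {
  "plan": [
    [[3.8,0.35,-2.5],2.5,1],
    [[3.8,0.35,-2.5],2.5,1],
    [[3.8,0.35,-2.5],0,1],
    [[3.8,0.35,-2.5],0,1],
    [[0,0,-4],0,1]
  ]
}}

```text
time_s: 9.55
ee_pos: [657.0, 34.6, 169.6]
ee_rot: [-179.9, -0.4, -5.2]
force: [-0.6, -0.5, -1.6]
gripper_width: 44.7
gripper_force: 20.0
```

{"name": "move_arm", "arguments": {
  "plan": [
    [[0,0,-4],0,1],
    [[0,0,-4],0,1],
    [[0,0,-3],0,1],
    [[0,0,0],0,1],
    [[0,0,0],0,1]
  ]
}}

```text
time_s: 10.05
ee_pos: [651.6, 34.2, 60.3]
ee_rot: [180.0, -0.0, -5.2]
force: [1.1, -0.7, -0.6]
gripper_width: 44.9
gripper_force: 20.0
```

```bash
python3 - <<'E'
from h import *
p,P=look("wrist","w3",["setup_block","block_tray"])
s=env.state(); print(s["time_s"],s["ee_pos"],s["ee_rot"],s["gripper_width"])
X,Y,Z=[P[:,:,i] for i in range(3)]
# held block top face front edge
m=(Z>60)&(Z<95)&(abs(X-651)<90)&(abs(Y-34)<40); k=comp(m,324,230,40)
if k is not None: print(rect(p,k,s["ee_pos"][2]+21), np.nanmedian(P[k][:,2]))
E
```

```text
wrist setup_block 0.8 (325, 256) [676.4  33.6  82. ]
wrist block_tray 0.7 (334, 155) [712.7  25.4   7.2]
10.2 [652.89778341  34.24401099  62.52689731] [-179.97109463   -0.26921781   -5.24704093] 45.14207051884394
[681.8  32.5  62.   71.2  84.8] 81.23151713501329
```

View pics/w3.png

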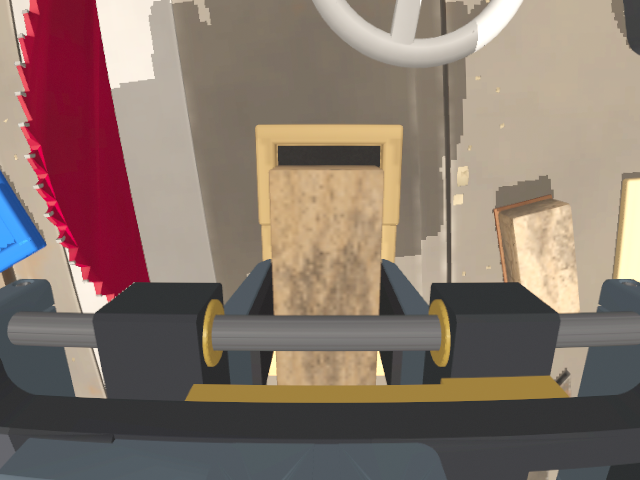

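{"name": "move_arm", "arguments": {
  "plan": [
    [[0,0,-2.5],0,1],
    [[0,0,-1.7],0,1],
    [[0,0,-0.8],0,1],
    [[0,0,0],0,1],
    [[0,0,0],0,1]
  ]
}}

```text
time_s: 10.7
ee_pos: [652.2, 34.2, 11.4]
ee_rot: [-180.0, -0.1, -5.2]
force: [-0.0, -0.7, -1.2]
gripper_width: 44.9
gripper_force: 20.0
```

{"name": "move_arm", "arguments": {
  "plan": [
    [[0,0,0],0,0],
    [[0,0,0],0,0],
    [[0,0,0],0,0],
    [[0,0,0],0,0],
    [[0,0,0],0,0]
  ]
}}

```text
time_s: 11.2
ee_pos: [651.2, 34.2, 10.1]
ee_rot: [180.0, -0.0, -5.2]
force: [0.3, -0.3, 0.5]
gripper_width: 82.2
gripper_force: 0.0
```

{"name": "move_arm", "arguments": {
  "plan": [
    [[0,0,1],0,0],
    [[0,0,4],0,0],
    [[0,0,4.5],0,0],
    [[0,0,4.5],0,0],
    [[0,0,4.5],0,0]
  ]
}}

```text
time_s: 11.7
ee_pos: [650.9, 34.2, 197.7]
ee_rot: [-180.0, -0.0, -5.2]
force: [0.2, 0.0, 0.3]
gripper_width: 91.1
gripper_force: 0.0
```

{"name": "move_arm", "arguments": {
  "plan": [
    [[-1.35,-4.25,1],-0.83,0],
    [[-1.35,-4.25,1],-0.83,0],
    [[-1.35,-4.25,1],-0.83,0],
    [[-1.35,-4.25,1],-0.83,0],
    [[-1.35,-4.25,1],-0.83,0]
  ]
}}

```text
time_s: 12.2
ee_pos: [582.8, -179.8, 246.4]
ee_rot: [180.0, -0.1, -9.4]
force: [-1.1, -1.1, 0.2]
gripper_width: 91.1
gripper_force: 0.0
```

{"name": "move_arm", "arguments": {
  "plan": [
    [[-1.35,-4.25,1],-0.83,0],
    [[0,0,0],0,0],
    [[0,0,0],0,0],
    [[0,0,0],0,0]
  ]
}}

```text
time_s: 12.6
ee_pos: [570.2, -219.8, 255.0]
ee_rot: [-180.0, 0.0, -10.2]
force: [0.4, -0.3, -0.4]
gripper_width: 91.2
gripper_force: 0.0
```

```bash
python3 - <<'E'
from tray import *
from obj import objs
s=env.state(); print(s["time_s"],s["ee_pos"],s["ee_rot"],s["gripper_width"])
p,P=objs("wrist",("wedge","arbor_nut","stop_block"),"w4")
hsv=cv2.cvtColor(p["frame"],cv2.COLOR_RGB2HSV)
d=env.search_frame(p,"wedge")[0]; c,r=map(int,d["point"]); print((c,r),hsv[r,c],hsv[r,c+50],hsv[r,c-50])
t,T=trays("top",name="t4")
d=env.landmark_of(t,"setup_block"); print([ (x["score"],x["point"]) for x in d[:2]])
Z=T[:,:,2]; m=comp((Z>18)&(Z<45)&(abs(T[:,:,0]-651)<90),283,200,15)
if m is not None: print("block in tray",np.nanmedian(Z[m]),rect(t,m,31))
E
```

```text
12.6 [ 570.1883048  -219.83219852  254.98064304] [-1.79966524e+02  1.51917259e-02 -1.01801108e+01] 91.22314026529492
wrist wedge (324, 191) 1386 z [12.  16.1 20.1] [ 594.9 -222.3   24.9   67.7  169.4]
wrist arbor_nut (457, 157) 429 z [16.1 17.7 18.8] [ 596.4 -366.2   23.9   24.5  114.4]
stop_block missed
(324, 191) [ 17  68 184] [ 20  95 235] [ 21  94 234]
top block_tray 0.77 (290, 202) wood 1382 z [ 1.2 10.5 15. ] [651.1  29.1  84.1 161.1 174.7] want 82 158 floor None
top wedge_tray none
top wedge_tray 0.73 (249, 295) wood 859 z [0.6 4.8 9.2] [448.9 102.6  71.6  72.4   4.5] want 63 138 floor None
top nut_tray 0.91 (249, 293) wood 859 z [0.6 4.8 9.2] [448.6 103.2  71.9  72.7   4.5] want 70 70 floor None
top stop_tray 0.75 (164, 284) wood 854 z [ 0.6  7.7 13.6] [460.8 289.6  75.3  96.    4.1] want 73 93 floor None
[(0.87, [284.0, 200.7])]
block in tray 30.42886708449089 [653.1  32.8  45.6 120.6 174.8]
```

View pics/w4.png

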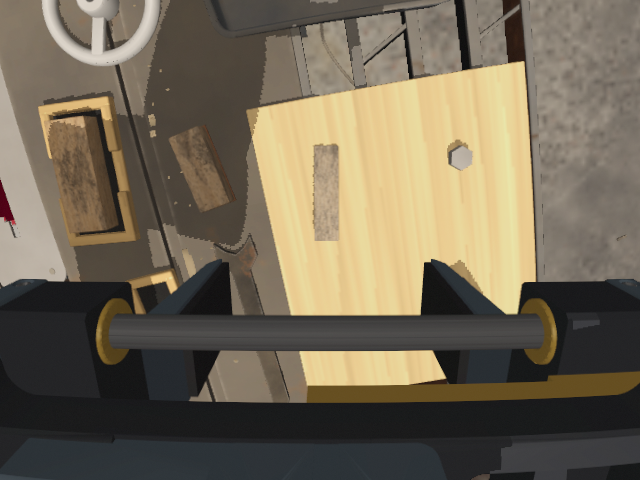

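```bash
python3 - <<'E'
from tray import *
p=env.grab_frame("wrist"); P=cloud(p)
hsv=cv2.cvtColor(p["frame"],cv2.COLOR_RGB2HSV).astype(int)
m=(hsv[:,:,1]<83)&(P[:,:,2]>2)&(P[:,:,2]<32)&(np.hypot(P[:,:,0]-580,P[:,:,1]+220)<75)
m=cv2.morphologyEx(m.astype(np.uint8),cv2.MORPH_CLOSE,np.ones((5,5)))
m=comp(m,324,191)
r,c=np.nonzero(m); Q=P[m]; Q=Q[~np.isnan(Q[:,0])]
print(m.sum(),c.min(),c.max(),r.min(),r.max(),rect(p,m,14),cv2.minAreaRect(Q[:,:2].astype(np.float32)))
a=np.radians(169.5); u=np.array([np.cos(a),np.sin(a)]); 
s=(Q[:,:2]-[580,-220])@u
for k in range(-60,60,15):
    w=(s>k)&(s<k+15); print(k,w.sum(),np.nanmedian(Q[w,2]) if w.sum() else None)
E
```

```text
2231 313 337 146 240 [ 582.4 -220.1   25.7  101.8  170.7] ((581.9193115234375, -219.93597412109375), (26.041973114013672, 102.93087005615234), 81.20697021484375)
-60 187 10.732164310465407
-45 347 12.555289211775346
-30 330 14.99539959954356
-15 352 17.43849511969833
0 325 19.824509716757404
15 327 22.104085920867874
30 332 24.62480314800385
45 22 25.539953107337283
```

{"name": "move_arm", "arguments": {
  "plan": [
    [[1.2,0.1,-4.5],0,0],
    [[0,0,-4.5],0,0],
    [[0,0,-4.5],0,0],
    [[0,0,-4.5],0,0],
    [[0,0,-3.5],0,0]
  ]
}}

```text
time_s: 13.7
ee_pos: [581.0, -219.4, 37.4]
ee_rot: [-180.0, 0.1, -10.2]
force: [-0.4, 0.2, 0.1]
gripper_width: 91.3
gripper_force: 0.0
```

{"name": "move_arm", "arguments": {
  "plan": [
    [[0,0,-2],0,0],
    [[0,0,-1.1],0,0],
    [[0,0,0],0,0],
    [[0,0,0],0,1],
    [[0,0,0],0,1]
  ]
}}

```text
time_s: 14.2
ee_pos: [582.9, -220.1, 10.0]
ee_rot: [180.0, -0.1, -10.2]
force: [-0.4, -0.3, -0.6]
gripper_width: 78.2
gripper_force: 0.0
```

{"name": "move_arm", "arguments": {
  "plan": [
    [[0,0,0],0,1],
    [[0,0,0],0,1],
    [[0,0,0],0,1],
    [[0,0,0],0,1],
    [[0,0,0],0,1]
  ]
}}

```text
time_s: 14.7
ee_pos: [582.2, -219.8, 9.0]
ee_rot: [180.0, -0.0, -10.2]
force: [-1.4, 0.5, -0.1]
gripper_width: 37.9
gripper_force: 0.0
```

{"name": "move_arm", "arguments": {
  "plan": [
    [[0,0,0],0,1],
    [[0,0,1],0,1],
    [[0,0,4],0,1],
    [[0,0,4.5],0,1],
    [[0,0,4.5],0,1]
  ]
}}

```text
time_s: 15.2
ee_pos: [581.8, -219.7, 151.0]
ee_rot: [180.0, 0.0, -10.2]
force: [1.3, -0.1, -0.2]
gripper_width: 25.7
gripper_force: 20.0
```

{"name": "move_arm", "arguments": {
  "plan": [
    [[0,0,5],0,1],
    [[-2.35,3.65,0.8],2.45,1],
    [[-2.35,3.65,0.8],2.45,1],
    [[-2.35,3.65,0.8],2.45,1],
    [[-2.35,3.65,0.8],2.45,1]
  ]
}}

```text
time_s: 15.7
ee_pos: [486.9, -72.6, 232.0]
ee_rot: [-180.0, -0.1, -0.4]
force: [0.7, 0.6, -0.1]
gripper_width: 26.0
gripper_force: 20.0
```

{"name": "move_arm", "arguments": {
  "plan": [
    [[-2.35,3.65,0.8],2.45,1],
    [[-2.35,3.65,0.8],2.45,1],
    [[0,0,0],0,1],
    [[0,0,0],0,1],
    [[0,0,0],0,1]
  ]
}}

```text
time_s: 16.2
ee_pos: [441.7, -1.5, 247.2]
ee_rot: [180.0, -0.0, 4.4]
force: [-0.2, -0.8, -0.1]
gripper_width: 25.8
gripper_force: 20.0
```

```bash
python3 - <<'E'
from tray import *
p,P=trays("wrist",name="w5")
s=env.state(); print(s["time_s"],s["ee_pos"],s["ee_rot"],s["gripper_width"],s["gripper_force"])
E
```

```text
wrist block_tray 0.68 (304, 56) wood 2751 z [ 3.9 12.5 13.9] [609.   37.   78.4  82.4  85.2] want 82 158 floor (np.float64(6.1), array([616.7,  37.4,  57.1,  64. , 174.3]))
wrist wedge_tray 0.59 (331, 156) wood 2043 z [-9.4 10.4 11.8] [456.   -2.7  63.4 136.7   4.7] want 63 138 floor (np.float64(6.0), array([491.3,   1. ,  38. ,  41.5,   4.4]))
wrist nut_tray 0.7 (224, 188) wood 3312 z [ 3.9  5.6 10.4] [448.4 107.4  70.5  70.8  94.4] want 70 70 floor (np.float64(6.2), array([448.8, 108.9,  35.2,  35.7,   4.1]))
wrist stop_tray 0.62 (57, 166) wood 3117 z [ 4.1 11.8 14.1] [459.1 292.   80.3  94.    4.6] want 73 93 floor None
16.45 [441.48440885  -1.50068053 246.57645208] [1.79995173e+02 4.98393498e-02 4.39400723e+00] 25.81369703799805 19.992467067204416
```

View pics/w5.png

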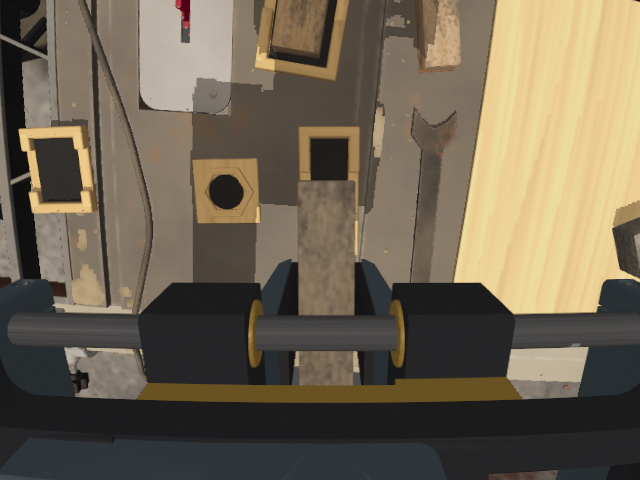

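{"name": "move_arm", "arguments": {
  "plan": [
    [[1.45,0,-4.5],0,1],
    [[0,0,-4.5],0,1],
    [[0,0,-4.5],0,1],
    [[0,0,-4.5],0,1],
    [[0,0,-2.5],0,1]
  ]
}}

```text
time_s: 16.95
ee_pos: [453.6, -1.2, 38.7]
ee_rot: [-180.0, 0.3, 4.4]
force: [-0.5, -0.3, 1.0]
gripper_width: 25.9
gripper_force: 20.0
```

{"name": "move_arm", "arguments": {
  "plan": [
    [[0,0,-1.7],0,1],
    [[0,0,-1],0,1],
    [[0,0,-0.5],0,1],
    [[0,0,0],0,1],
    [[0,0,0],0,1]
  ]
}}

```text
time_s: 17.45
ee_pos: [456.4, -1.1, 10.5]
ee_rot: [180.0, -0.1, 4.5]
force: [-0.0, 0.3, 0.1]
gripper_width: 25.7
gripper_force: 20.0
```

{"name": "move_arm", "arguments": {
  "plan": [
    [[0,0,0],0,0],
    [[0,0,0],0,0],
    [[0,0,0],0,0],
    [[0,0,0],0,0],
    [[0,0,0],0,0]
  ]
}}

```text
time_s: 17.95
ee_pos: [455.6, -0.8, 10.0]
ee_rot: [180.0, 0.0, 4.5]
force: [-0.0, -0.2, -0.5]
gripper_width: 63.1
gripper_force: 0.0
```

{"name": "move_arm", "arguments": {
  "plan": [
    [[0,0,1],0,0],
    [[0,0,4],0,0],
    [[0,0,4.5],0,0],
    [[0,0,4.5],0,0],
    [[0,0,4.5],0,0]
  ]
}}

```text
time_s: 18.45
ee_pos: [455.2, -0.8, 197.6]
ee_rot: [180.0, -0.1, 4.5]
force: [1.2, 0.6, -0.3]
gripper_width: 91.4
gripper_force: 0.0
```

```bash
python3 - <<'E'
from tray import *
p,P=look("wrist","w6",["wedge","wedge_tray"])
s=env.state(); print(s["time_s"],s["ee_pos"],s["ee_rot"],s["gripper_width"],s["gripper_force"])
a=np.radians(4.5);u=np.array([np.cos(a),np.sin(a)]);v=np.array([-u[1],u[0]])
D=P[:,:,:2]-[456,-2]; A=D@u;B=D@v
for k in range(-60,60,15):
    w=(abs(B)<8)&(A>k)&(A<k+15); print(k,w.sum(),np.nanmedian(P[w][:,2]).round(1) if w.sum() else None)
E
```

```text
wrist wedge 0.93 (325, 212) [459.8   2.2  17.6]
wrist wedge_tray 0.8 (340, 212) [458.7 -12.3   5.6]
18.6 [457.52402843  -0.82590735 198.60778221] [179.94637021  -0.46887901   4.47892059] 91.22077748268967 0.0
-60 161 9.3
-45 276 24.5
-30 277 22.1
-15 278 19.6
0 274 17.3
15 10694 315.7
30 1454 291.6
45 272 9.9
```

View pics/w6.png

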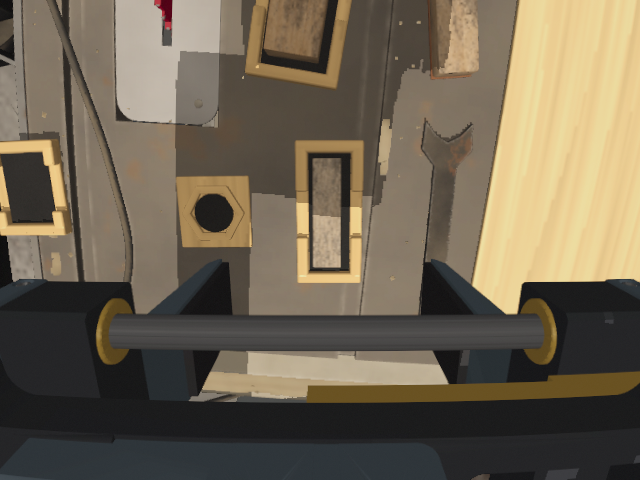

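{"name": "move_arm", "arguments": {
  "plan": [
    [[-0.5,-4.4,0.7],2.7,0],
    [[-0.5,-4.4,0.7],2.7,0],
    [[-0.5,-4.4,0.7],2.7,0],
    [[-0.5,-4.4,0.7],2.7,0],
    [[-0.5,-4.4,0.7],2.7,0]
  ]
}}

```text
time_s: 19.1
ee_pos: [429.2, -221.9, 228.9]
ee_rot: [-179.9, 0.1, 18.1]
force: [0.5, 0.6, -0.7]
gripper_width: 91.5
gripper_force: 0.0
```

{"name": "move_arm", "arguments": {
  "plan": [
    [[-0.5,-4.4,0.7],2.7,0],
    [[-0.5,-4.4,0.7],2.7,0],
    [[-0.5,-4.4,0.7],2.7,0],
    [[0,0,0],0,0],
    [[0,0,0],0,0]
  ]
}}

```text
time_s: 19.6
ee_pos: [414.7, -352.8, 249.3]
ee_rot: [-179.8, 0.1, 25.9]
force: [0.3, 0.6, -0.5]
gripper_width: 91.4
gripper_force: 0.0
```

```bash
python3 - <<'E'
from obj import *
env.grab_frame("top")
objs("wrist",("stop_block","arbor_nut")); objs("wrist",("stop_block",))
s=env.state(); print(s["time_s"],s["ee_pos"],s["ee_rot"])
E
```

```text
stop_block missed
wrist arbor_nut (421, 52) 520 z [16.4 17.9 18.9] [ 594.9 -367.    22.6   25.6  169.3]
wrist stop_block (341, 199) 1979 z [41. 42. 43.] [ 427.2 -355.5   35.7   54.8   27.2]
19.9 [ 415.80583601 -351.59217478  250.86683533] [-1.79975873e+02  6.34433305e-03  2.61687834e+01]
```

{"name": "move_arm", "arguments": {
  "plan": [
    [[1.15,-0.33,-4.5],0.5,0],
    [[0,0,-4.5],0,0],
    [[0,0,-4.5],0,0],
    [[0,0,-4.5],0,0],
    [[0,0,-3],0,0]
  ]
}}

```text
time_s: 20.4
ee_pos: [426.1, -354.2, 38.2]
ee_rot: [-179.8, 0.1, 26.6]
force: [0.5, -1.0, 0.3]
gripper_width: 91.2
gripper_force: 0.0
```

{"name": "move_arm", "arguments": {
  "plan": [
    [[0,0,-1.7],0,0],
    [[0,0,-1],0,0],
    [[0,0,0],0,0],
    [[0,0,0],0,1],
    [[0,0,0],0,1]
  ]
}}

```text
time_s: 20.9
ee_pos: [428.0, -356.7, 15.3]
ee_rot: [179.9, -0.1, 26.6]
force: [-0.1, 0.1, -0.1]
gripper_width: 78.1
gripper_force: 0.0
```

{"name": "move_arm", "arguments": {
  "plan": [
    [[0,0,0],0,1],
    [[0,0,0],0,1],
    [[0,0,0],0,1],
    [[0,0,0],0,1],
    [[0,0,0],0,1]
  ]
}}

```text
time_s: 21.4
ee_pos: [427.2, -356.2, 14.0]
ee_rot: [180.0, -0.0, 26.6]
force: [-0.2, -1.1, 0.3]
gripper_width: 38.1
gripper_force: 0.2
```

{"name": "move_arm", "arguments": {
  "plan": [
    [[0,0,1],0,1],
    [[0,0,4],0,1],
    [[0,0,4.5],0,1],
    [[0,0,4.5],0,1],
    [[0,0,4.5],0,1]
  ]
}}

```text
time_s: 21.9
ee_pos: [426.8, -355.8, 201.5]
ee_rot: [180.0, -0.0, 26.6]
force: [1.3, -0.6, -0.8]
gripper_width: 36.0
gripper_force: 20.0
```

{"name": "move_arm", "arguments": {
  "plan": [
    [[0,4.4,0.5],-2.2,1],
    [[0,4.4,0.5],-2.2,1],
    [[0,4.4,0.5],-2.2,1],
    [[0,4.4,0.5],-2.2,1],
    [[0,4.4,0.5],-2.2,1]
  ]
}}

```text
time_s: 22.4
ee_pos: [426.6, -134.4, 224.9]
ee_rot: [180.0, -0.0, 15.4]
force: [0.4, -0.1, -0.0]
gripper_width: 35.5
gripper_force: 20.0
```

{"name": "move_arm", "arguments": {
  "plan": [
    [[0,4.4,0.5],-2.2,1],
    [[0,4.4,0.5],-2.2,1],
    [[0,4.4,0.5],-2.2,1],
    [[0,4.4,0.5],-2.2,1],
    [[0,4.4,0.5],-2.2,1]
  ]
}}

```text
time_s: 22.9
ee_pos: [426.6, 85.6, 250.0]
ee_rot: [180.0, -0.1, 4.5]
force: [1.2, -0.5, -0.6]
gripper_width: 36.1
gripper_force: 20.0
```

{"name": "move_arm", "arguments": {
  "plan": [
    [[0,4.4,0.5],0,1],
    [[0,4.4,0.5],0,1],
    [[0,0,0],0,1],
    [[0,0,0],0,1]
  ]
}}

```text
time_s: 23.3
ee_pos: [426.7, 172.4, 259.3]
ee_rot: [180.0, -0.0, 4.7]
force: [0.2, -0.1, -0.5]
gripper_width: 36.1
gripper_force: 20.0
```

```bash
python3 - <<'E'
from tray import *
env.grab_frame("top")
p,P=trays("wrist",["stop_tray","nut_tray"],name="w7")
s=env.state(); print(s["time_s"],s["ee_pos"],s["ee_rot"],s["gripper_width"],s["gripper_force"])
for x0 in (420,460,500,540):
    for y0 in range(330,480,12):
        w=(abs(P[:,:,0]-x0)<20)&(abs(P[:,:,1]-y0)<6)
        if w.sum()>5: print(x0,y0,np.nanmax(P[w][:,2]).round(),end="; ")
    print()
E
```

```text
wrist stop_tray 0.8 (218, 158) wood 3064 z [ 4.2 11.9 13.9] [459.3 294.2  75.   93.7   4.7] want 73 93 floor None
wrist nut_tray 0.58 (382, 187) wood 3191 z [ 3.7  5.3 10.2] [448.5 108.5  69.9  70.4  94.7] want 70 70 floor (np.float64(5.9), array([448.3, 108.9,  34.4,  35.5,   6.2]))
wrist nut_tray 0.5 (597, 35) wood 1119 z [ 1.5 11.5 21. ] [626.7 -91.9  36.2  81.1  11.2] want 70 70 floor None
23.5 [427.01063804 170.63679989 258.98357596] [1.79974201e+02 1.96284998e-02 4.46498288e+00] 35.58397462627456 19.997322857379913
420 330 16.0; 420 366 3.0; 420 378 3.0; 420 390 -5.0; 420 402 80.0; 420 414 81.0; 420 426 81.0; 420 438 81.0; 420 450 81.0; 420 462 81.0; 
460 330 12.0; 460 342 -1.0; 460 354 -2.0; 460 366 2.0; 460 378 3.0; 460 402 81.0; 460 414 81.0; 460 426 81.0; 460 438 81.0; 460 450 81.0; 460 462 80.0; 
500 330 15.0; 500 366 3.0; 500 378 2.0; 500 402 81.0; 500 414 81.0; 500 426 81.0; 500 438 81.0; 500 450 81.0; 500 462 80.0; 
540 366 3.0; 540 378 2.0; 540 390 -1.0; 540 402 81.0; 540 414 81.0; 540 426 81.0; 540 438 81.0; 540 450 81.0; 540 462 81.0;
```

View pics/w7.png

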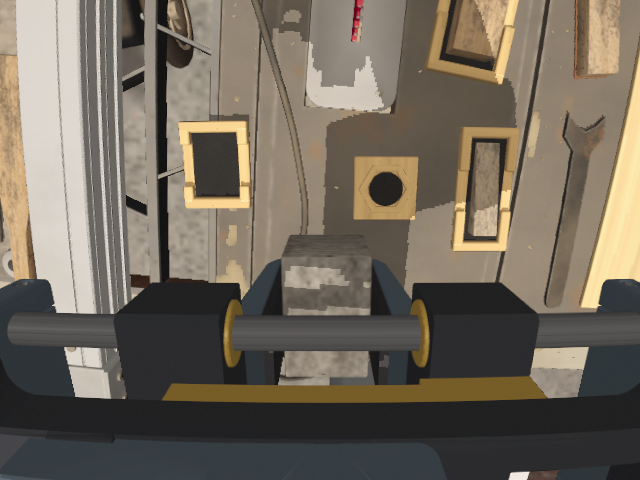

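{"name": "move_arm", "arguments": {
  "plan": [
    [[0.6,3.0,-1.5],0,1],
    [[0.6,3.0,-1.5],0,1],
    [[0.6,3.0,-1.5],0,1],
    [[0.6,3.0,-1.5],0,1],
    [[0,0,0],0,1]
  ]
}}

```text
time_s: 24.0
ee_pos: [451.2, 292.9, 196.6]
ee_rot: [180.0, 0.2, 4.6]
force: [0.3, -0.3, -0.4]
gripper_width: 35.7
gripper_force: 20.0
```

```bash
python3 - <<'E'
from tray import *
env.grab_frame("top");env.grab_frame("top");
p,P=trays("wrist",["stop_tray"])
s=env.state(); print(s["time_s"],s["ee_pos"],s["ee_rot"],s["gripper_width"],s["gripper_force"])
Z=P[:,:,2]; z=s["ee_pos"][2]+28
m=comp((abs(Z-z)<6)&(np.hypot(P[:,:,0]-s["ee_pos"][0],P[:,:,1]-s["ee_pos"][1])<60),325,260,20)
print(rect(p,m,z),np.nanmedian(Z[m]))
E
```

```text
wrist stop_tray 0.59 (322, 192) wood 2771 z [ 4.2 11.1 13.6] [464.  295.8  72.5  84.    4.6] want 73 93 floor None
24.2 [451.40547236 290.58203491 199.5112032 ] [ 1.79980228e+02 -2.36244734e-02  4.48657084e+00] 35.89475309666146 19.997330009937286
[466.6 293.5  26.5  59.3  94.6] 225.6316703126984
```

{"name": "move_arm", "arguments": {
  "plan": [
    [[0.7,0.4,-4],0,1],
    [[0,0,-4.5],0,1],
    [[0,0,-4],0,1],
    [[0,0,-3],0,1],
    [[0,0,-1.5],0,1]
  ]
}}

```text
time_s: 24.7
ee_pos: [457.1, 293.8, 27.2]
ee_rot: [179.9, 0.2, 4.5]
force: [1.1, -0.1, 0.4]
gripper_width: 35.6
gripper_force: 20.0
```

{"name": "move_arm", "arguments": {
  "plan": [
    [[0,0,-0.9],0,1],
    [[0,0,-0.55],0,1],
    [[0,0,0],0,1],
    [[0,0,0],0,1],
    [[0,0,0],0,0]
  ]
}}

```text
time_s: 25.2
ee_pos: [458.7, 296.2, 15.4]
ee_rot: [-180.0, -0.1, 4.6]
force: [-0.4, 0.2, 0.1]
gripper_width: 41.7
gripper_force: 0.0
```

{"name": "move_arm", "arguments": {
  "plan": [
    [[0,0,0],0,0],
    [[0,0,0],0,0],
    [[0,0,0],0,0],
    [[0,0,0],0,0],
    [[0,0,0],0,0]
  ]
}}

```text
time_s: 25.7
ee_pos: [458.1, 295.9, 14.5]
ee_rot: [180.0, 0.0, 4.6]
force: [-0.8, 0.6, 0.1]
gripper_width: 81.1
gripper_force: 0.0
```

{"name": "move_arm", "arguments": {
  "plan": [
    [[0,0,1],0,0],
    [[0,0,4],0,0],
    [[0,0,4.5],0,0],
    [[0,0,4.5],0,0],
    [[0,0,4.5],0,0]
  ]
}}

```text
time_s: 26.2
ee_pos: [457.9, 295.7, 202.1]
ee_rot: [-180.0, -0.0, 4.6]
force: [1.8, 0.6, 0.6]
gripper_width: 91.3
gripper_force: 0.0
```

```bash
python3 - <<'E'
from tray import *
env.grab_frame("top")
p,P=trays("wrist",["stop_tray"],name="w8")
s=env.state(); print(s["time_s"],s["ee_pos"],s["ee_rot"],s["gripper_width"],s["gripper_force"])
Z=P[:,:,2]; d=env.search_frame(p,"stop_block")[0]; c,r=map(int,d["point"])
m=comp((Z>34)&(Z<50),c,r); print((c,r),np.nanpercentile(Z[m],[10,50,90]),rect(p,m,42))
E
```

```text
wrist stop_tray 0.69 (333, 188) wood 3371 z [ 4.  12.  13.6] [459.8 295.4  72.4  93.2   4.7] want 73 93 floor (np.float64(6.0), array([489.8, 299.2,   8.8,  36. ,  94.7]))
26.35 [459.79734834 296.9196933  203.73110205] [-179.78117328   -0.43988304    4.57762319] 91.31229274313426 0.0
(330, 222) [41.00491884 42.00862714 42.93920826] [458.5 298.2  35.8  55.6   4.3]
```

View pics/w8.png

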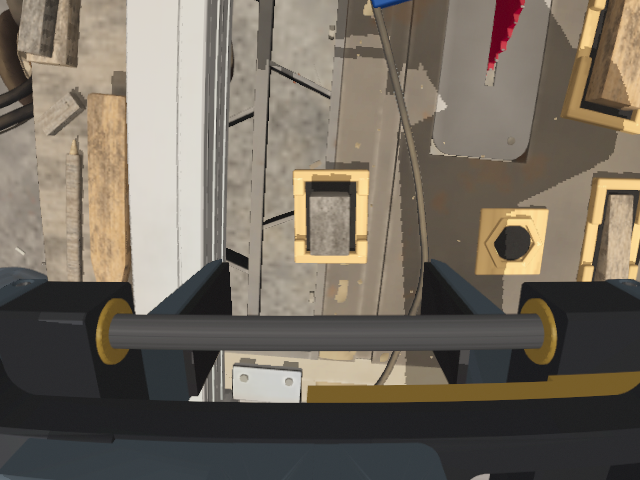

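{"name": "move_arm", "arguments": {
  "plan": [
    [[0.8,-4.4,0.3],-1,0],
    [[0.8,-4.4,0.3],-1,0],
    [[0.8,-4.4,0.3],-1,0],
    [[0.8,-4.4,0.3],-1,0],
    [[0.8,-4.4,0.3],-1,0]
  ]
}}

```text
time_s: 26.9
ee_pos: [497.0, 74.1, 212.9]
ee_rot: [180.0, 0.2, -0.4]
force: [1.0, 0.1, 0.6]
gripper_width: 91.0
gripper_force: 0.0
```

{"name": "move_arm", "arguments": {
  "plan": [
    [[0.8,-4.4,0.3],-1,0],
    [[0.8,-4.4,0.3],-1,0],
    [[0.8,-4.4,0.3],-1,0],
    [[0.8,-4.4,0.3],-1,0],
    [[0.8,-4.4,0.3],-1,0]
  ]
}}

```text
time_s: 27.4
ee_pos: [537.1, -145.6, 227.7]
ee_rot: [-180.0, 0.2, -5.5]
force: [0.7, 0.3, 0.7]
gripper_width: 91.3
gripper_force: 0.0
```

{"name": "move_arm", "arguments": {
  "plan": [
    [[0.8,-4.4,0],-1,0],
    [[0.8,-4.4,0],-1,0],
    [[0.8,-4.4,0],-1,0],
    [[0.8,-4.4,0],-1,0],
    [[0.8,-4.4,0],-1,0]
  ]
}}

```text
time_s: 27.9
ee_pos: [577.4, -365.4, 227.1]
ee_rot: [-179.9, 0.2, -10.5]
force: [0.3, -0.2, -0.6]
gripper_width: 91.0
gripper_force: 0.0
```

{"name": "move_arm", "arguments": {
  "plan": [
    [[0,0,0],0,0],
    [[0,0,0],0,0],
    [[0,0,0],0,0]
  ]
}}

```text
time_s: 28.2
ee_pos: [577.6, -362.8, 228.2]
ee_rot: [-179.9, 0.1, -10.4]
force: [-0.2, -0.2, 0.4]
gripper_width: 91.4
gripper_force: 0.0
```

```bash
python3 - <<'E'
from obj import *
p,P=objs("wrist",("arbor_nut",))
s=env.state(); print(s["time_s"],s["ee_pos"],s["ee_rot"])
hsv=cv2.cvtColor(p["frame"],cv2.COLOR_RGB2HSV).astype(int)
d=env.search_frame(p,"arbor_nut")[0];c,r=map(int,d["point"]); print(c,r,hsv[r,c])
Z=cv2.medianBlur(np.nan_to_num(P[:,:,2]).astype(np.float32),3)
m=comp((Z>14)&(Z<24),c,r); q=np.argwhere(m)[:,::-1]
Q=at_z(p,q,18)[:,:2]; print(Q.mean(0),(Q.max(0)+Q.min(0))/2)
for a in range(-30,30,5):
    u=np.array([-np.sin(np.radians(a)),np.cos(np.radians(a))]); k=Q@u; print(a,round(float(np.ptp(np.percentile(k,[0.5,99.5]))),1),end="; ")
cv2.imwrite("pics/w9.png",cv2.resize(p["frame"][max(0,r-50):r+50,max(0,c-60):c+60,::-1],None,fx=5,fy=5,interpolation=cv2.INTER_CUBIC))
E
```

```text
wrist arbor_nut (328, 188) 452 z [16.9 18.  19. ] [ 596.6 -367.5   21.9   24.9  169.3]
28.3 [ 578.0011785  -362.52568508  229.31190472] [-1.79965506e+02  5.09599376e-02 -1.03363880e+01]
328 188 [ 17  31 187]
[ 596.53468915 -367.13968995] [ 596.61446781 -366.93879798]
-30 23.0; -25 22.8; -20 22.6; -15 22.3; -10 21.9; -5 21.9; 0 22.1; 5 22.3; 10 22.8; 15 23.2; 20 23.4; 25 23.3;
```

View pics/w9.png

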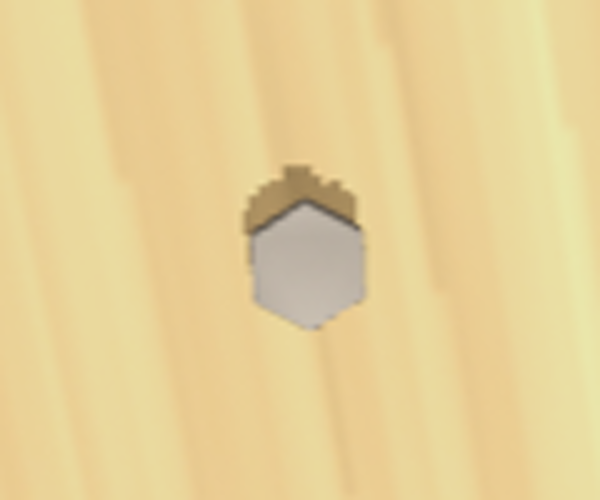

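{"name": "move_arm", "arguments": {
  "plan": [
    [[1.83,-0.3,-4.5],0,0],
    [[0,0,-4.5],0,0],
    [[0,0,-4.5],0,0],
    [[0,0,-3.5],0,0],
    [[0,0,-2.5],0,0]
  ]
}}

```text
time_s: 28.85
ee_pos: [595.4, -365.1, 31.9]
ee_rot: [-179.9, 0.2, -10.3]
force: [0.2, 0.2, -0.2]
gripper_width: 90.9
gripper_force: 0.0
```

{"name": "move_arm", "arguments": {
  "plan": [
    [[0,0,-1.5],0,0],
    [[0,0,-0.7],0,0],
    [[0,0,0],0,0],
    [[0,0,0],0,1],
    [[0,0,0],0,1]
  ]
}}

```text
time_s: 29.35
ee_pos: [597.4, -367.7, 14.3]
ee_rot: [179.9, -0.2, -10.4]
force: [-0.1, -0.2, 1.5]
gripper_width: 78.0
gripper_force: 0.0
```

{"name": "move_arm", "arguments": {
  "plan": [
    [[0,0,0],0,1],
    [[0,0,0],0,1],
    [[0,0,0],0,1],
    [[0,0,0],0,1],
    [[0,0,0],0,1]
  ]
}}

```text
time_s: 29.85
ee_pos: [596.4, -367.1, 12.5]
ee_rot: [180.0, 0.0, -10.4]
force: [0.5, -0.1, -0.6]
gripper_width: 38.1
gripper_force: 0.0
```

{"name": "move_arm", "arguments": {
  "plan": [
    [[0,0,0],0,1],
    [[0,0,0],0,1],
    [[0,0,0],0,1]
  ]
}}

```text
time_s: 30.15
ee_pos: [596.4, -367.1, 12.4]
ee_rot: [180.0, 0.0, -10.4]
force: [-0.1, -0.5, -0.7]
gripper_width: 21.6
gripper_force: 20.0
```

{"name": "move_arm", "arguments": {
  "plan": [
    [[0,0,1],0,1],
    [[0,0,4],0,1],
    [[0,0,4.5],0,1],
    [[0,0,4.5],0,1],
    [[0,0,4.5],0,1]
  ]
}}

```text
time_s: 30.65
ee_pos: [596.2, -366.9, 200.1]
ee_rot: [180.0, -0.0, -10.4]
force: [0.1, -0.5, -1.1]
gripper_width: 21.6
gripper_force: 20.0
```

{"name": "move_arm", "arguments": {
  "plan": [
    [[-1.34,4.32,0],0,1],
    [[-1.34,4.32,0],0,1],
    [[-1.34,4.32,0],0,1],
    [[-1.34,4.32,0],0,1],
    [[-1.34,4.32,0],0,1]
  ]
}}

```text
time_s: 31.15
ee_pos: [528.6, -149.5, 198.3]
ee_rot: [-180.0, -0.1, -10.4]
force: [0.9, 0.7, 0.2]
gripper_width: 21.1
gripper_force: 20.0
```

{"name": "move_arm", "arguments": {
  "plan": [
    [[-1.34,4.32,0],0,1],
    [[-1.34,4.32,0],0,1],
    [[-1.34,4.32,0],0,1],
    [[-1.34,4.32,0],0,1],
    [[-1.34,4.32,0],0,1]
  ]
}}

```text
time_s: 31.65
ee_pos: [461.7, 66.5, 198.4]
ee_rot: [-180.0, -0.1, -10.4]
force: [0.9, 0.8, -1.4]
gripper_width: 21.1
gripper_force: 20.0
```

{"name": "move_arm", "arguments": {
  "plan": [
    [[-1.34,4.32,0],0,1],
    [[0,0,0],0,1],
    [[0,0,0],0,1],
    [[0,0,0],0,1],
    [[0,0,0],0,1]
  ]
}}

```text
time_s: 32.15
ee_pos: [449.5, 107.0, 197.6]
ee_rot: [180.0, -0.0, -10.5]
force: [-0.4, -0.6, -0.1]
gripper_width: 21.7
gripper_force: 20.0
```

```bash
python3 - <<'E'
from tray import *
env.grab_frame("top")
p,P=trays("wrist",["nut_tray"],name="w10")
s=env.state(); print(s["time_s"],s["ee_pos"],s["ee_rot"],s["gripper_width"],s["gripper_force"])
E
```

```text
wrist nut_tray 0.9 (323, 215) wood 4127 z [ 3.9  5.4 10.3] [448.2 108.3  70.3  70.5  94.7] want 70 70 floor (np.float64(6.1), array([448.8, 109. ,  36.2,  36.2, 124.4]))
wrist nut_tray 0.51 (526, 6) wood 515 z [ 0.2  7.7 19.5] [599.3 -98.6  25.1  39.3  97.5] want 70 70 floor None
32.3 [449.35169735 107.15023476 197.44443839] [ 1.79988515e+02  5.44894058e-03 -1.05341213e+01] 21.3833913874714 19.99996425700374
```

View pics/w10.png

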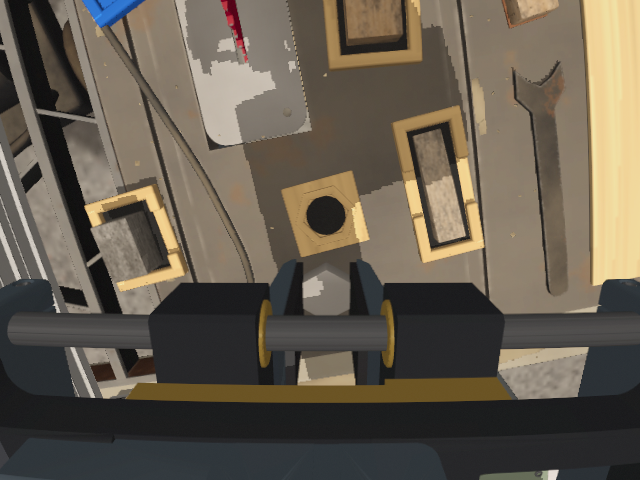

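{"name": "move_arm", "arguments": {
  "plan": [
    [[-0.1,0.15,-4.5],0,1],
    [[0,0,-4.5],0,1],
    [[0,0,-4],0,1],
    [[0,0,-2.5],0,1],
    [[0,0,-1.5],0,1]
  ]
}}

```text
time_s: 32.8
ee_pos: [446.8, 108.7, 25.2]
ee_rot: [179.9, 0.2, -10.5]
force: [-0.6, -1.0, -0.3]
gripper_width: 21.5
gripper_force: 20.0
```

{"name": "move_arm", "arguments": {
  "plan": [
    [[0,0,-1],0,1],
    [[0,0,-0.5],0,1],
    [[0,0,0],0,1],
    [[0,0,0],0,1],
    [[0,0,0],0,1]
  ]
}}

```text
time_s: 33.3
ee_pos: [448.6, 109.7, 13.0]
ee_rot: [-180.0, -0.1, -10.4]
force: [0.8, -0.0, -0.1]
gripper_width: 21.7
gripper_force: 20.0
```

{"name": "move_arm", "arguments": {
  "plan": [
    [[0,0,0],0,0],
    [[0,0,0],0,0],
    [[0,0,0],0,0],
    [[0,0,0],0,0],
    [[0,0,0],0,0]
  ]
}}

```text
time_s: 33.8
ee_pos: [448.0, 109.6, 12.5]
ee_rot: [180.0, -0.0, -10.4]
force: [-0.1, -0.2, 0.3]
gripper_width: 58.6
gripper_force: 0.0
```

{"name": "move_arm", "arguments": {
  "plan": [
    [[0,0,1],0,0],
    [[0,0,4],0,0],
    [[0,0,4.5],0,0],
    [[0,0,4.5],0,0],
    [[0,0,4.5],0,0]
  ]
}}

```text
time_s: 34.3
ee_pos: [447.6, 109.5, 200.2]
ee_rot: [-180.0, -0.0, -10.4]
force: [0.6, -0.2, 0.3]
gripper_width: 91.2
gripper_force: 0.0
```

{"name": "move_arm", "arguments": {
  "plan": [
    [[0,0,4],0,0],
    [[0,0,4],0,0],
    [[0,0,0],0,0],
    [[0,0,0],0,0],
    [[0,0,0],0,0]
  ]
}}

```text
time_s: 34.8
ee_pos: [447.1, 109.4, 276.5]
ee_rot: [179.9, 0.1, -10.4]
force: [-0.3, -0.2, -0.8]
gripper_width: 91.3
gripper_force: 0.0
```

```bash
python3 - <<'E'
from h import *
p,P=look("wrist","w11"); t,T=look("top","t11",["setup_block"])
Z=P[:,:,2]
m=comp((Z>13)&(Z<25),*map(int,env.search_frame(p,"arbor_nut")[0]["point"]))
print("nut",np.nanpercentile(Z[m],[10,50,90]),rect(p,m,18))
E
```

```text
wrist setup_block 0.74 (361, 32) [612.4  44.8  30.8]
wrist wedge 0.75 (419, 174) [459.7   3.   16.2]
wrist arbor_nut 0.61 (325, 201) [449.1 111.5  19.7]
wrist block_tray 0.73 (364, 55) [592.9  43.6  16.1]
wrist wedge_tray 0.81 (153, 12) [681.9 255.5   4.7]
wrist wedge_tray 0.73 (432, 169) [462.7 -11.8  17.2]
wrist nut_tray 0.92 (326, 190) [460.6 108.2  17. ]
wrist arbor_wrench 0.84 (513, 163) [ 452.1 -108.6    6.1]
wrist sanding_block 0.67 (491, 16) [608.4 -90.8  22.6]
wrist sanding_block 0.19 (329, 194) [455.7 105.7  17.9]
top setup_block 0.85 (284, 200) [652.3  31.3  30.4]
nut [16.81883714 17.96412834 18.99185875] [449.9 111.9  21.4  24.9 169.6]
```

View pics/w11.png

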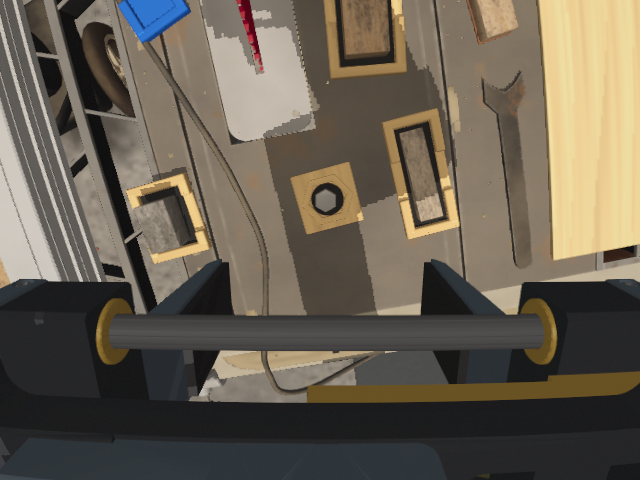

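The picture shows the nut lying flat in its hexagon at (325,200), top at 18 mm. The wedge (420,172), stop block (165,218) and set-up block (365,30) sit in their recesses. The wrench and sanding block have not moved.

```bash
python3 -c "
from workcell import env
print(env.job_done())"
```

```text
the job is handed in; nothing more can be done
None
```

The set-up block, wedge, stop block and nut each lie flat in their matching recess, the wrench and sanding block were left alone, and I handed the job in at about 35 s of the 104 s allowed; no verdict came back.

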